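# Reset the seven-day wheel on the yerba tin

## Robot

A 7-joint arm with a two-finger parallel gripper is mounted at the origin on the work surface. World frame = base frame: x ahead of the robot, y to its left, z up, the work surface at z = 0. Lengths are in m, angles in rad, forces in N, time in s.
With the tool pointing down it reaches from about 0.425 to 0.925 m from the base axis. Payload 6.8 kg.
Tool frame: the origin (TCP) lies on the centre line of the jaws, within the pads' length; the fingertips stand 8 mm ahead of it and the grasp point (between the pads) lies 11 mm behind it; z points along the fingers, y is the direction in which the jaws open and shut (so a half turn about z gives the same grasp; the last joint's range is limited). The gripper opens to 85 mm and grips with 20 to 120 N. Pads are 22 mm wide; open, the fingers measure 114 mm over their backs; the gripper's body (76 mm by 85 mm) begins 54 mm behind the grasp point. The pads swing forward as they close: fully open they stand 13 mm farther back than shut.
Start: joints at [-1.432, 0.477, 0.022, 1.555, -0.011, 1.109, -0.083], TCP at [0.165, 0.655, 0.239] pointing down, gripper open.
Joint ranges: [-2.96, 2.96], [-0.34, 2.1], [-1.41, 1.46], [0.24, 2.44], [-1.37, 4.51], [0.17, 1.92], [-2.96, 2.96]. Speed limits (rad/s): [2.39, 2.39, 3.14, 3.14, 3.14, 3.14, 3.14].

## Interface

Orientations are given as a unit quaternion [w, x, y, z].
In Python, from workcell import r, fingers, kinematics, viewer, job gives the robot as it stands. Calls block until the motion is done:
- r.goto(position, orientation): joint-space move of the TCP to a pose.
- r.movel(position, rotation=None, max_speed=0.15, threshold=None): straight line of the TCP; rotation=None keeps the orientation; max_speed is the mean speed in m/s. With threshold (N) it stops when the force on the tool has changed by that much, and returns True; else False.
- r.set_joints(angles): joint-space move.
- fingers.command_gripper(opening): finger opening in m; the grip force is fixed at half the most; returns when the fingers have stopped.
- r.sleep(seconds).
- kinematics.solve_ik(position, orientation): joint angles nearest the present ones, or None.
- r.read_state(): the state.
- viewer.capture(name): name is "side" or "top"; returns (picture, depth): 420x560x3 uint8, blue, green, red; 420x560 float32, m along the optical axis (not along the pixel's ray), 0 where there is no reading.
- viewer.camera_model(name): a dict with "mtx" (3x3 intrinsics, pixels), "extrinsics" (4x4, takes a point from world to camera coordinates). Camera axes: x right, y up, looking along -z (the intrinsics and any distortion apply to the point x, -y, -z); pixel columns grow to the right and rows downward; lengths in m; the calibration is good to about 2 mm. A picture is of the moment at which its call begins. camera_model takes no time and is no camera call.
A pose or a line that the arm cannot do raises r.Unreachable and nothing moves.
- job.sign_off(): hands the job in, once; it reports no verdict.
The state is a dict: "t": time; "joint_positions": joint angles; "joint_vel": joint speeds; "effort": joint torques, N m; "eef_pos": TCP position; "orientation": TCP orientation; "ft_force": force on the tool from outside, world axes, zero at the start; "torque": the same for the moment, N m; "width": finger opening in m.
Only numpy, scipy, OpenCV 4.12 (cv2) and the standard library are available. Lean on these libraries where they do the work, as an engineer would, in place of code of your own. Each camera call takes 0.05 s, during which the arm holds its last target.

## Task

The yerba tin has just been refilled, so its seven-day wheel must go back to the start: with a fingertip, flick the star wheel on the tin's lid round clockwise (seen from above), click by click, until its one long tab rests in line with the upright pointer fixed to the tin, stopping there without letting it run past. Push the tabs lightly, pinch and lift nothing, and leave the other things on the shelf where they are.

Things in the scene. Friction and masses are not known exactly. Their poses are not given: they have to be found in the camera images.
- wheel_centre (a point): centre of the steel star wheel, on its upright axis, half-way up its tabs, 116 mm above the deck. Axes are the tin's: z up, x from the axis towards the pointer. Hub radius 28 mm with seven evenly spaced straight radial tabs, each 8 mm thick and 16 mm tall (8 mm up and down from here); six reach 68 mm from the axis, the long one 90 mm. A cap, radius 10 mm, rises 6 mm above the hub
- long_tab_tip (a point): outer end of the wheel's one long tab, 90 mm from the axis, half-way up the tab; turns with the wheel
- pointer (a point): edge, facing the wheel, of the small upright steel pointer fixed to the tin, 100 mm from the wheel's axis, level with the middle of the tabs; 10 mm wide, its top 3 mm above the tabs, carried by a flat arm under the tabs
- day_wheel (a joint): star wheel angle (rad), growing clockwise seen from above; 0 = long tab at the pointer. Clicks every 2*pi/7 = 0.898; starts resting 2 to 5 clicks short (-1.80 to -4.49). At each click a tab is in line with the pointer and a gap's middle is opposite it. About 3 N on a tab 60 mm from the axis pushes it over the hump half-way between clicks; it then snaps forward to the next click and holds
- tin: round metal tin carrying the wheel and pointer, fixed to the shelf; 104 mm across, lid top 98 mm above the deck, 10 mm of air between lid and tabs; origin under its base on the deck, on the wheel's axis, 116 mm below wheel_centre
- shelf: oak shelf, 280 mm deep (x), 980 mm wide (y), deck top 85 mm above the table; a rail 52 mm above the deck runs along its far edge, its front panel hangs below its near edge; fixed; origin on the table under its centre
- mate_cup: white ceramic mate cup, 76 mm across, 78 mm tall, open top; origin under its base. To be left alone, loose
- bombilla: stainless drinking straw 200 mm long and 8 mm thick lying on the shelf along the front edge; origin near its middle, on the shelf. To be left alone, loose
- sugar_bowl: clear glass sugar bowl with its lid on, 92 mm across, 80 mm tall; origin under its base. To be left alone, loose
- spice_jar: small closed jar, 44 mm across, 85 mm tall; origin under its base. To be left alone, loose
- mug: ceramic mug, 76 mm across, 85 mm tall, with a handle; origin under its base. To be left alone, loose
- spoon: steel teaspoon 150 mm long lying on the shelf; origin near its middle, on the shelf. To be left alone, loose

How it is judged:
At the end, for the whole second after the job is handed in: The wheel rests with its long tab in line with the pointer (joint within 0.15 rad of 0, still), reached clockwise, and each loose thing on the shelf is within 30 mm of where it began (value of joint day_wheel between -0.15 and 0.15 rad and velocity of joint day_wheel between -0.1 and 0.1 rad/s and distance of each of mate_cup, bombilla, sugar_bowl, spice_jar, mug, spoon from where it was at the start of the episode below 0.03 m); the robot touches nothing.
It fails at once if the long tab runs past the pointer by more than half a click (value of joint day_wheel above 0.55 rad).
It fails at once if the wheel is turned back the wrong way, more than half a click beyond its farthest start (value of joint day_wheel below -5.2 rad).
It fails at once if the wheel or tin is pressed or squeezed by the fingers with more than 25 N (contact force between the fingers and tin above 25 N).
It fails at once if a loose thing on the shelf is pushed, lifted or carried more than 30 mm (distance of any of mate_cup, bombilla, sugar_bowl, spice_jar, mug, spoon from where it was at the start of the episode above 0.03 m).
It fails at once if a standing thing on the shelf is tipped (angle between any of mate_cup, sugar_bowl, spice_jar, mug's own z axis and vertical above 0.35 rad).
It also fails if it takes over 64 s, if anything falls off the work surface, if the arm or the gripper's body presses on something with over 40 N, if the wrist force passes 120 N, or if a joint passes its speed limit or range.

## Working session

There is one attempt and no reset: what is moved stays moved. The work goes in short steps, each a Python script; the robot and the scene stay as the last script left them, time stands still between calls to the robot, and variables do not carry over. Pictures are saved under pics/ and viewed, and the job is handed in when it is done.

```bash
ls; mkdir -p pics; python3 - <<'E'
from workcell import r,fingers,kinematics,viewer,job
import cv2,numpy as np
for n in("side","top"):
    p,d=viewer.capture(n);cv2.imwrite(f"pics/{n}0.png",p);np.save(f"pics/{n}0.npy",d)
    m=viewer.camera_model(n);print(n,m)
s=r.read_state();print(s)
E
```

```text
pics
side {'mtx': array([[384.65890669,   0.        , 280.65028695],
       [  0.        , 384.65890669, 211.75927414],
       [  0.        ,   0.        ,   1.        ]]), 'extrinsics': array([[ 0.95790859, -0.28634864, -0.02038613, -0.5646342 ],
       [ 0.20836031,  0.64465284,  0.73553293, -0.25371534],
       [-0.19747688, -0.70882097,  0.67718218, -1.04893879],
       [ 0.        ,  0.        ,  0.        ,  1.        ]])}
top {'mtx': array([[446.89318963,   0.        , 280.77728967],
       [  0.        , 446.89318963, 214.64425969],
       [  0.        ,   0.        ,   1.        ]]), 'extrinsics': array([[-0.01304538, -0.99954444,  0.02721635,  0.00286582],
       [ 0.9911627 , -0.009333  ,  0.13232306, -0.60966448],
       [-0.13200877,  0.02870203,  0.99083292, -1.04440666],
       [ 0.        ,  0.        ,  0.        ,  1.        ]])}
{'t': 0.1, 'joint_positions': array([-1.43209787,  0.47768818,  0.02235874,  1.55637635, -0.01152944,
        1.10932129, -0.0830915 ]), 'joint_vel': array([-0.00093087, -0.00231458, -0.00015908, -0.00331365, -0.00046911,
       -0.00115285, -0.00166554]), 'effort': array([ 4.30989297e-03, -5.97760177e+01,  1.61361236e+00, -2.81953597e+01,
        1.28073263e-02,  5.09190097e-03, -7.26187750e-06]), 'eef_pos': array([0.16478402, 0.65402007, 0.23843282]), 'orientation': array([-5.18122249e-05,  1.23085818e-01,  9.92395681e-01, -8.30956874e-04]), 'ft_force': array([ 0.2102091 , -0.68173004, -0.45678011]), 'torque': array([ 0.02389308, -0.0113987 ,  0.02486124]), 'width': 0.08533906581476262}
```

View pics/top0.png

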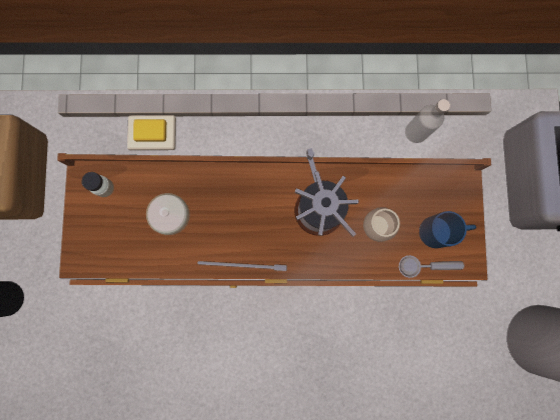

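View pics/side0.png

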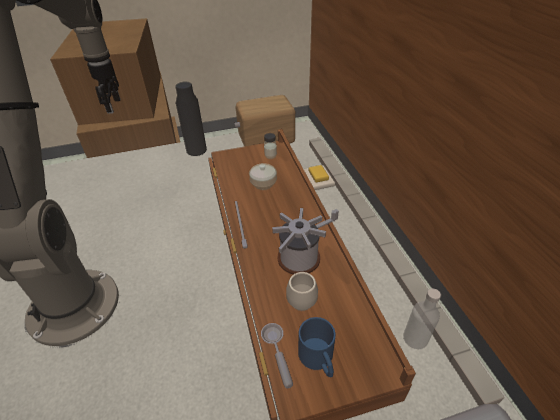

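The top view shows the wheel hub near (326,202), the pointer near (311,154) and a tab reaching to about (354,235). I'll enlarge this area.

```bash
python3 - <<'E'
import cv2,numpy as np
t=cv2.imread("pics/top0.png")[140:250,270:410];s=cv2.imread("pics/side0.png")[195:285,255:355]
cv2.imwrite("pics/topc.png",cv2.resize(t,None,fx=5,fy=5,interpolation=cv2.INTER_CUBIC))
cv2.imwrite("pics/sidec.png",cv2.resize(s,None,fx=6,fy=6,interpolation=cv2.INTER_CUBIC))
E
```

```text
(no output)
```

View pics/topc.png

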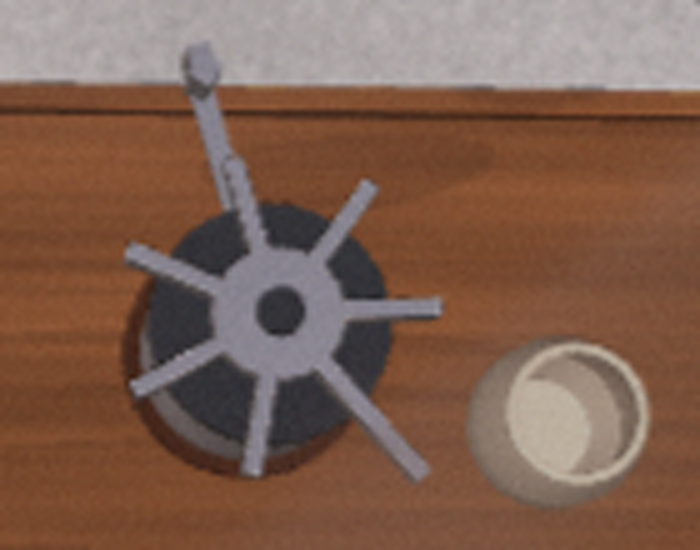

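View pics/sidec.png

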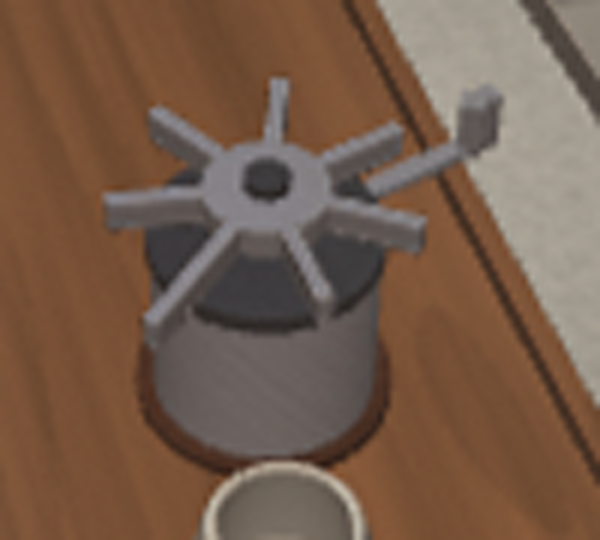

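The crops show the long tab 3 places clockwise of the pointer, at bottom right in the top view, tip ≈ (354,235). That leaves 4 clicks clockwise (bottom, lower left, left, pointer), a joint angle of about -3.59. Next I'll locate the axis and directions.

```bash
cat > h.py <<'E'
import cv2,numpy as np
from workcell import viewer
def ray(n,u,v,z):
    m=viewer.camera_model(n);K=m["mtx"];E=m["extrinsics"];R=E[:3,:3];t=E[:3,3]
    d=np.linalg.inv(K)@[u,v,1];d=R.T@(d*[1,-1,-1]);c=-R.T@t
    return c+d*(z-c[2])/d[2]
def cap(img,box,name):
    x0,y0,x1,y1=box;g=cv2.cvtColor(img[y0:y1,x0:x1],cv2.COLOR_BGR2GRAY)
    g=cv2.resize(g,None,fx=4,fy=4,interpolation=cv2.INTER_CUBIC)
    m=(g<95).astype(np.uint8);n,l,s,c=cv2.connectedComponentsWithStats(m)
    h=np.array(g.shape)/2
    i=min(range(1,n),key=lambda i:np.hypot(*(c[i]-h[::-1]))+(1e3 if s[i,4]<60 else 0))
    return (c[i]+.5)/4-.5+[x0,y0],s[i]
def tabs(img,C,z=.209):
    m=viewer.camera_model("top")
    # polar sample of brightness/saturation at r=50mm and 80mm on tab-top plane
    hsv=cv2.cvtColor(img,cv2.COLOR_BGR2HSV).astype(np.float32)
    out={}
    K=m["mtx"];E=m["extrinsics"]
    a=np.radians(np.arange(0,360,1.))
    for r_ in (46,60,80):
        P=np.c_[C[0]+r_/1e3*np.cos(a),C[1]+r_/1e3*np.sin(a),np.full(a.size,z),np.ones(a.size)]
        q=(E@P.T)[:3]*np.array([[1],[-1],[-1]]);q=K@q;q=(q[:2]/q[2]).astype(np.float32)
        s=cv2.remap(hsv,q[0].reshape(1,-1),q[1].reshape(1,-1),cv2.INTER_LINEAR)[0]
        ok=((s[:,1]<75)&(s[:,2]>105)).astype(int)
        d=np.flatnonzero(np.diff(np.r_[ok[-1],ok])==1);L=[]
        for i in d:
            k=0
            while ok[(i+k)%360] and k<90:k+=1
            if k>2:L.append((i+(k-1)/2,k))
        out[r_]=L
    return out
E
python3 - <<'E'
from h import *
t=cv2.imread("pics/top0.png");s=cv2.imread("pics/side0.png")
ct,a=cap(t,(318,194,335,211),"top");cs,b=cap(s,(290,217,310,233),"side")
print(ct,a,cs,b)
P=ray("top",*ct,.215);print(P,ray("side",*cs,.215))
for k,v in tabs(t,P).items():print(k,v)
print("ptr",ray("top",310.6,151.5,.212)-P)
# long tip: bottom-right end
print("tip",ray("top",354,234.5,.209)-P)
E
```

```text
[325.69248224 201.82369771] [  13   13   40   41 1267] [299.06089744 224.61474359] [ 22  18  33  30 780]
[ 0.61201558 -0.09124938  0.215     ] [ 0.61208415 -0.09903324  0.215     ]
46 [(np.float64(14.5), 10), (np.float64(66.0), 9), (np.float64(117.0), 11), (np.float64(168.5), 10), (np.float64(220.5), 10), (np.float64(273.0), 9), (np.float64(323.5), 10)]
60 [(np.float64(17.5), 14), (np.float64(66.0), 7), (np.float64(117.0), 7), (np.float64(168.5), 8), (np.float64(220.5), 8), (np.float64(272.5), 6), (np.float64(323.5), 8)]
80 [(np.float64(18.5), 8), (np.float64(220.0), 7)]
ptr [ 0.10691805  0.02834475 -0.003     ]
tip [-0.06716322 -0.05704812 -0.006     ]
```

```bash
python3 - <<'E'
from h import *
def pt(n,u,v,d):
    m=viewer.camera_model(n);K=m["mtx"];E=m["extrinsics"]
    q=np.linalg.inv(K)@[u,v,1]*d*[1,-1,-1];return E[:3,:3].T@(q-E[:3,3])
for n,L in (("top",[(326,202),(320,206),(332,203),(240,180),(250,230)]),("side",[(299,223),(299,224),(305,227),(292,226),(285,226),(260,240),(270,290)])):
    d=np.load(f"pics/{n}0.npy")
    for u,v in L:print(n,u,v,pt(n,u,v,float(d[v,u])).round(4))
# side hub top (bright) : 
s=cv2.imread("pics/side0.png")
hub=np.array([(267-65,183),(267+66,183),(267,140),(267,232)])/6+[255,195]
print(ray("side",*hub[:2].mean(0),.209),ray("side",*hub[2:].mean(0),.209))
E
```

```text
top 326 202 [ 0.6116 -0.0919  0.215 ]
top 320 206 [ 0.6041 -0.0798  0.211 ]
top 332 203 [ 0.6104 -0.105   0.209 ]
top 240 180 [0.6861 0.0918 0.0874]
top 250 230 [0.5684 0.0689 0.0869]
side 299 223 [ 0.6142 -0.0924  0.2138]
side 299 224 [ 0.6131 -0.0956  0.2136]
side 305 227 [ 0.6258 -0.1048  0.208 ]
side 292 226 [ 0.5959 -0.0923  0.2087]
side 285 226 [ 0.5796 -0.0858  0.2076]
side 260 240 [0.5301 0.001  0.0844]
side 270 290 [ 0.5112 -0.174   0.0846]
[ 0.61433537 -0.0966637   0.209     ] [ 0.61356941 -0.09827787  0.209     ]
```

```bash
cat >> h.py <<'E'
from scipy.spatial.transform import Rotation as Ro
C=np.array([.6125,-.0935]);PH=14.7;RF=.058;ZT=.206
def pose(a,z,rf=RF):
    a=np.radians(a);y=np.array([np.cos(a),np.sin(a),0]);zz=np.array([0,0,-1.]);x=np.cross(y,zz)
    q=Ro.from_matrix(np.c_[x,y,zz]).as_quat(scalar_first=True)
    return np.r_[C+rf*y[:2],z],q
G=360/7
E
python3 - <<'E'
from h import *
from workcell import r,fingers,kinematics
for a in (2.5,2,1.5):
    p,q=pose(PH+a*G,ZT);print(p,kinematics.solve_ik(p,q))
fingers.command_gripper(0.0)
p,q=pose(PH+2.5*G,.30);r.goto(p,q)
s=r.read_state();print(s["t"],s["eef_pos"],s["width"],s["ft_force"])
r.movel(pose(PH+2.5*G,.235)[0],max_speed=.1)
for n in("side","top"):
    p,d=viewer.capture(n);cv2.imwrite(f"pics/{n}1.png",p)
    x=(230,150,370,290) if n=="side" else (250,130,410,250)
    cv2.imwrite(f"pics/{n}1c.png",cv2.resize(p[x[1]:x[3],x[0]:x[2]],None,fx=4,fy=4,interpolation=cv2.INTER_CUBIC))
print(r.read_state()["t"])
E
```

```text
[ 0.5660143  -0.05881456  0.206     ] [-0.39946609  0.36551944  0.49946248  1.87446768 -0.21148576  0.9536807
  2.6959674 ]
[ 0.58566728 -0.04208011  0.206     ] [-0.45679402  0.40514255  0.550247    1.83452156 -0.25223583  0.97165776
  2.25265835]
[ 0.61063481 -0.03553     0.206     ] [-0.50433347  0.4628384   0.62348438  1.7791736  -0.31484893  1.0006584
  1.84443921]
3.75 [ 0.56616471 -0.05794554  0.29987308] 0.0003962555067993789 [-0.39785715 -0.43619669 -0.05948516]
4.65
```

View pics/side1c.png

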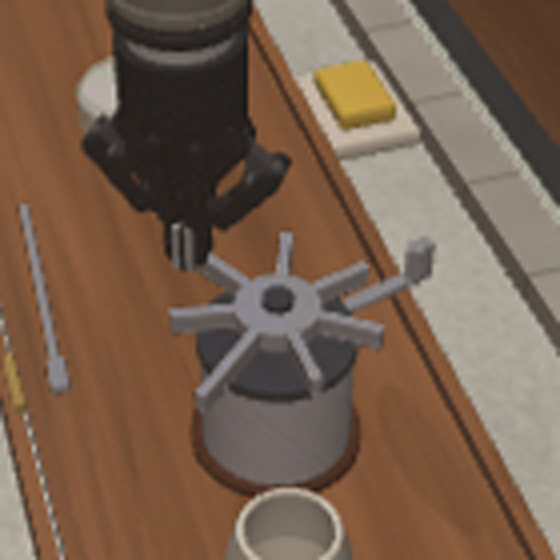

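View pics/top1c.png

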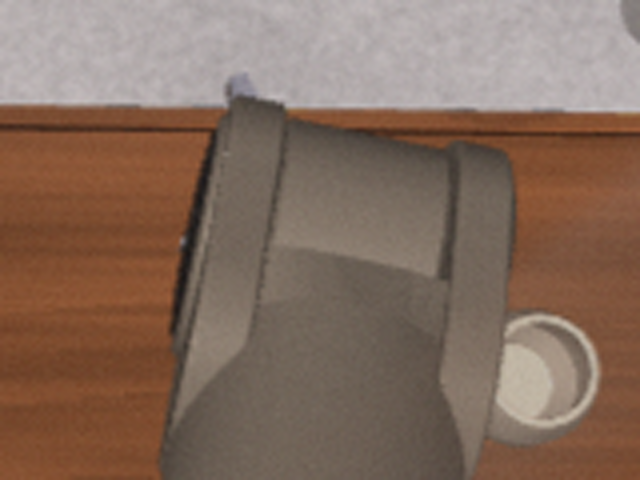

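Side view: the closed fingertips are at about (277,216), just above the gap between the left and upper-left tabs. The top view is blocked by the arm, so the side view will do the checking. I'll lower with a force guard and push one click.

```bash
cat >> h.py <<'E'
def snap(n,tag):
    p,d=viewer.capture(n);cv2.imwrite(f"pics/{n}{tag}.png",p)
    x=(230,150,370,290) if n=="side" else (250,130,410,250)
    cv2.imwrite(f"pics/{n}{tag}c.png",cv2.resize(p[x[1]:x[3],x[0]:x[2]],None,fx=4,fy=4,interpolation=cv2.INTER_CUBIC))
def click(r,tag,a0=2.5,n=8):
    if r.movel(pose(PH+a0*G,ZT)[0],max_speed=.08,threshold=6):
        print("contact on descent",r.read_state()["eef_pos"]);return False
    f0=r.read_state()["ft_force"]
    for k in range(1,n+1):
        p,q=pose(PH+(a0-k/n)*G,ZT)
        hit=r.movel(p,q,max_speed=.06,threshold=15)
        s=r.read_state();print(k,round(s["t"],2),(s["ft_force"]-f0).round(1),hit)
        if hit:return False
    snap("side",tag+"in")
    r.movel(pose(PH+(a0-1)*G,.235)[0],max_speed=.12)
    snap("side",tag);return True
E
python3 - <<'E'
from h import *
from workcell import r
print(click(r,"2"),r.read_state()["t"])
E
```

```text
1 5.42 [-0.5 -0.4  1.2] False
2 5.67 [-2.3 -2.1  1.7] False
3 5.93 [-2.2 -1.1 -0.1] False
4 6.19 [-1.9  0.6 -0. ] False
5 6.45 [0.1 0.4 0.2] False
6 6.71 [-0.7 -0.1 -0.1] False
7 6.97 [-0.5 -0.7  0.4] False
8 7.22 [ 0.3 -0.3  0.6] False
True 7.7167
```

View pics/side2c.png

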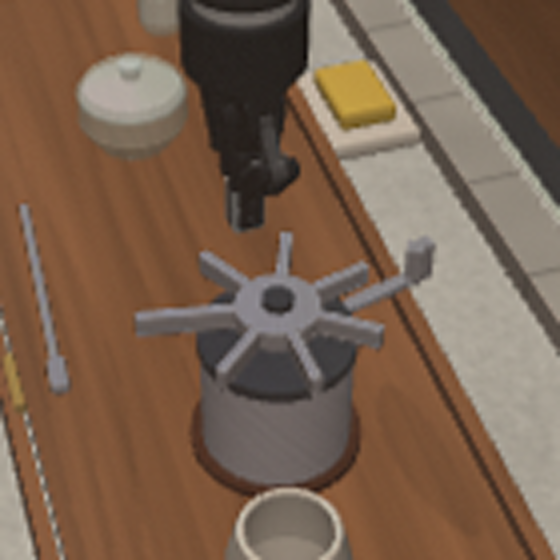

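View pics/side2inc.png

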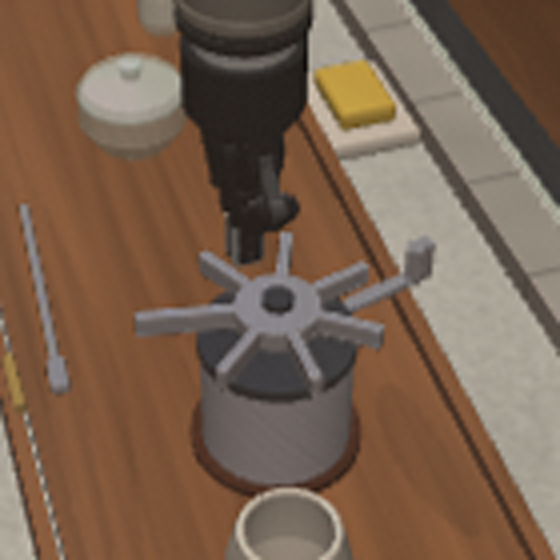

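One click is done: the long tab moved from the front left to the left, tip at (264,231), and rests there. Three remain. I'll do two more, then look.

```bash
python3 - <<'E'
from h import *
from workcell import r
for t in "34":
    p,q=pose(PH+2.5*G,.235);r.movel(p,q,max_speed=.1)
    ok=click(r,t);print(ok,r.read_state()["t"])
    if not ok:break
a=cv2.imread("pics/side3c.png");b=cv2.imread("pics/side4c.png")
cv2.imwrite("pics/cmp.png",cv2.resize(np.hstack([a,b]),(800,400)))
E
```

```text
1 9.54 [-0.4  0.3 -0.4] False
2 9.8 [-3.1 -1.3  1.7] False
3 10.06 [-2.5 -0.2  0.2] False
4 10.32 [-2.3  1.1 -1.1] False
5 10.57 [-1.1  1.8 -0.2] False
6 10.83 [-0.7  0.3 -0.7] False
7 11.09 [-0.4  1.2  0.5] False
8 11.35 [-0.5  1.3 -0.2] False
True 11.8417
1 13.67 [ 0.5  0.4 -0.2] False
2 13.93 [-1.7 -0.6  2.3] False
3 14.18 [-2.  -0.2  1.3] False
4 14.44 [-1.4  1.1 -0.4] False
5 14.7 [-0.1  0.5 -0.4] False
6 14.96 [-0.4  1.   0.1] False
7 15.22 [ 1.2  0.2 -0. ] False
8 15.47 [-0.4  0.3 -1.2] False
True 15.9667
```

View pics/cmp.png

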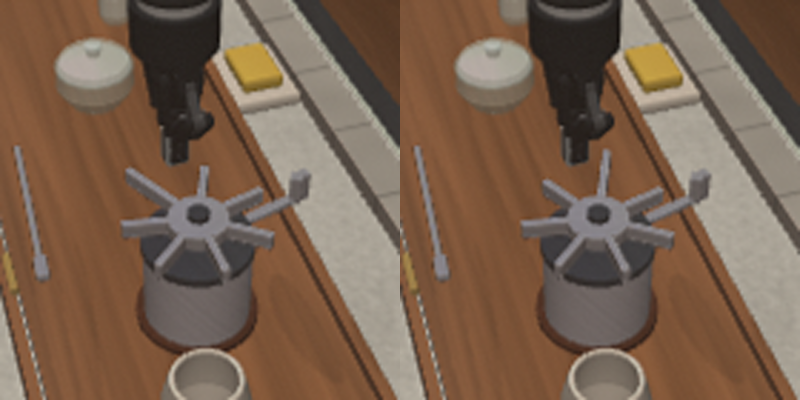

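The two frames show the long tab at the upper left, then one place anticlockwise of the pointer tab, tip at (606,153). One click remains.

```bash
python3 - <<'E'
from h import *
from workcell import r
p,q=pose(PH+2.5*G,.235);r.movel(p,q,max_speed=.1)
print(click(r,"5"))
p,q=pose(PH+1.5*G,.33);r.movel(p,q)
r.set_joints([-1.432, 0.477, 0.022, 1.555, -0.011, 1.109, -0.083])
snap("side","6");snap("top","6")
s=r.read_state();print(s["t"],s["ft_force"])
t=cv2.imread("pics/top6.png");P=ray("top",*cap(t,(318,194,335,211),"")[0],.215)
for k,v in tabs(t,P).items():print(k,[(float(a),b) for a,b in v])
for n in("top","side"):
    d=cv2.absdiff(cv2.imread(f"pics/{n}0.png"),cv2.imread(f"pics/{n}6.png")).max(2)>40
    c,_,st,_=cv2.connectedComponentsWithStats(d.astype(np.uint8));print(n,[x.tolist() for x in st[1:] if x[4]>8])
E
```

```text
1 17.79 [-0.6 -1.7 -0. ] False
2 18.05 [-2.6 -2.3  2.4] False
3 18.31 [-3.  -3.2  0.7] False
4 18.57 [-1.9 -0.4 -0.2] False
5 18.82 [-0.2 -0.9 -0.7] False
6 19.08 [-0.2 -1.3 -0.2] False
7 19.34 [-0.4 -1.5 -0.5] False
8 19.6 [-0.2 -1.4 -0.3] False
True
23.8833 [ 0.93043308 -1.4432013   0.3044038 ]
46 [(14.5, 10), (66.0, 9), (116.5, 10), (168.5, 10), (220.5, 10), (273.0, 9), (323.5, 10)]
60 [(14.5, 8), (22.0, 5), (65.5, 8), (117.5, 8), (169.0, 7), (221.0, 9), (272.5, 6), (323.5, 8)]
80 [(16.5, 10)]
top [[314, 161, 5, 11, 19], [347, 227, 9, 9, 36]]
side [[117, 81, 2, 9, 13], [96, 87, 20, 25, 135], [116, 94, 4, 7, 20], [321, 213, 6, 6, 18], [279, 242, 6, 7, 18]]
```

View pics/top6c.png

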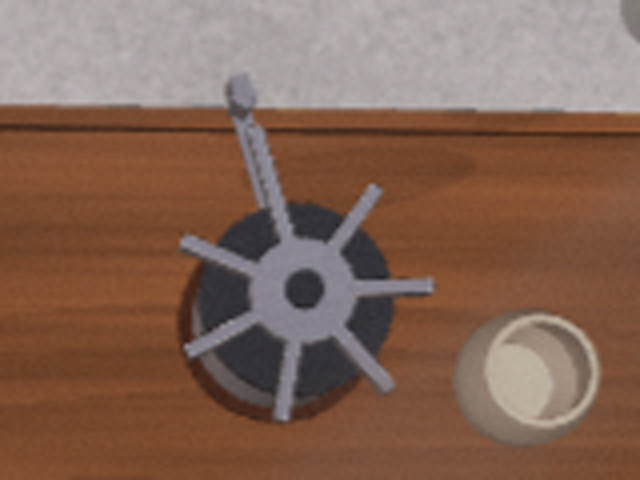

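View pics/side6.png

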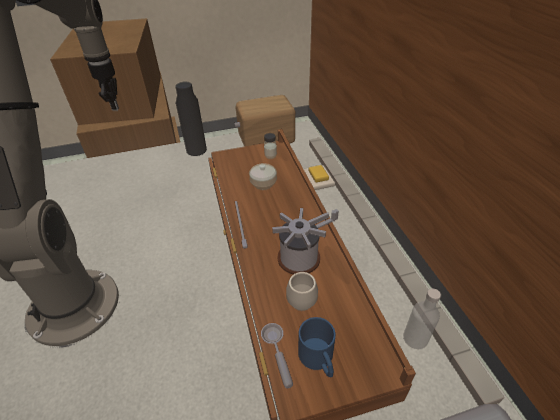

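The long tab now lies along the pointer arm, its tip by the pointer at crop (238,95). All other tabs sit at their starting click angles. Between the start and end pictures, only the wheel's tab ends and the gripper differ, so the loose things haven't moved. I'll hand in.

```bash
python3 -c "
from workcell import job
print(job.sign_off())"
```

```text
the job is handed in; nothing more can be done
None
```

The wheel is back at the start: its long tab rests in line with the pointer, and I've handed the job in. I closed the gripper and used the fingertips to flick the star wheel clockwise four clicks, one at a time. The side camera view after each of the first three showed exactly one click; the fourth was checked in the final pictures.

- **Wheel:** in the last top picture, the only tab long enough to show 80 mm from the axis is the one at the pointer. The seven tabs are all at their original click angles, within about 0.5°.
- **Force and time:** the forces I read between push steps stayed under about 5 N. The arm was back at its start pose and clear of everything at about 24 s.
- **Other things on the shelf:** comparing the start and end pictures, only the wheel's tabs and the gripper had changed.
- **A disagreement:** the two cameras placed the wheel's axis 5–8 mm apart sideways. I used a point between them; the gap left about 12 mm either side of the fingers, and the pushes went cleanly.

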